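# Ease the flatbread press open and lock it

## Robot

A 6-joint arm with a two-finger parallel gripper is mounted at the origin on the work surface. World frame = base frame: x ahead of the robot, y to its left, z up, the work surface at z = 0. Lengths are in m, angles in rad, forces in N, time in s.
With the tool pointing down it reaches from about 0.275 to 0.725 m from the base axis. Payload 5.6 kg.
Tool frame: the origin (TCP) lies at the very end of the fingers, on their centre line; the grasp point (between the pads) lies 19 mm behind it; z points along the fingers, y is the line along which they close (so a half turn about z gives the same grasp; the last joint's range is limited). The gripper opens to 85 mm and grips with 20 to 120 N. Pads are 22 mm wide; open, the fingers measure 114 mm over their backs; the gripper's body (76 mm by 85 mm) begins 54 mm behind the grasp point. The pads swing forward as they close: fully open they stand 13 mm farther back than shut.
Start: joints at [1.412, 0.255, 0.108, 0, -1.424, -0.285], TCP at [0.236, 0.497, 0.231] pointing down, gripper open.
Joint ranges: [-2.95, 2.95], [-1.21, 1.97], [-1.09, 1.5], [-2.87, 1.71], [-2.94, -0.07], [-3.05, 3.05]. Speed limits (rad/s): [2.57, 2.57, 3.14, 3.14, 3.14, 3.14].

## Interface

Orientations are given as a 3x3 rotation matrix whose columns are the frame's x, y, z axes.
In Python, from rig import r gives the robot as it stands.
- The arm moves only by the shell command python3 -m jog 'ROWS' [FORCE]. ROWS is JSON, one flat list of numbers, 7 for each row, row after row: the turn, a rotation vector about the tool's x, y, z in degrees, then the shift along the tool's x, y, z in cm, then the finger opening in cm, from 0 to 8.54. A call has 1 to 10 rows; each row shifts and turns the commanded pose from where the row before left it, along the tool's axes as they then stand; what a row does not reach is not made up. A row lasts 1/10 s, in which the tool goes at most 50 mm and 8.59 degrees, less where a joint would pass 70% of its speed; a pose out of reach is approached as far as the arm can. A call with a gripper value outside its range is refused whole. The fingers move at their own pace and stop on an object; FORCE is the grip in N (left out, the last holds). Time passes only in rows, so rows that do not move let the fingers close. It gives the time, the measured TCP pose, the force, the opening and the grip force at its end, in the units of the state.
- r.sense(): the state, without advancing time (a new reading comes with each control period).
- r.grab_frame(name): name is "scene" or "side" or "wrist"; returns (picture, depth): 480x640x3 uint8, blue, green, red; 480x640 float32, m along the optical axis (not along the pixel's ray), 0 where there is no reading.
- r.get_calibration(name): a dict with "fx", "fy", "cx", "cy" (pixels), "eye" and "attitude" of the camera in the world; the wrist camera has in their place "T_tool_cam" (4x4, takes a point from camera to tool coordinates, whose origin is the TCP and whose axes are the flange's). Camera axes: x right, y up, looking along -z (the intrinsics and any distortion apply to the point x, -y, -z); pixel columns grow to the right and rows downward; lengths in m; the calibration is good to about 2 mm. The wrist camera is an equidistant fisheye: a pixel r from the principal point sees the ray r / f radians off the axis. A picture is of the moment at which its call begins: read the wrist's pose just before it. get_calibration takes no time and is no camera call.
- r.finish_job(): hands the job in; it is judged then, once.
The state is a dict: "clock": time; "q": joint angles; "dq": joint speeds; "tau": joint torques, N m; "eef_pos": TCP position; "tcp_rot": TCP orientation; "contact_force": force on the tool from outside, world axes, zero at the start; "ft_torque": the same for the moment, N m; "opening": opening from 0.0 (shut) to 1.0 (fully open); "grasp_force": force on a finger pad.
Only numpy, scipy, OpenCV 4.12 (cv2) and the standard library are available. Lean on these libraries where they do the work, as an engineer would, in place of code of your own. Each camera call takes 0.05 s, during which the arm holds its last target. There are 200 camera calls.

## Task

Let the lid of the flatbread press up: push gently on the pawl's thumb pad so that its nose lifts clear of the toothed wheel, hold it clear while the spring turns the drum back and the lid rises, then let the pawl drop so that it catches and locks the lid on the last tooth before the lid would reach its backstop. Keep the pressure on the pawl light (never more than 18 N), touch nothing else on the press, and leave the other things on the counter where they stand.

Things in the scene. Friction and masses are not known exactly. Their poses are not given: they have to be found in the camera images.
- press: Fixed steel flatbread press; origin at base height on the counter, z up. Base plate 250 x 360 x 16 mm, from y -200 to 160. The drum's axle lies along the press's x axis at y -60, z 85; the round lower plate (180 mm across) is centred at y 60, its top at z 70. All frame offsets in mm in the press's own axes. More than 3 N from the robot on frame, wheel or lid is a fault.
- wheel (a point): Centre of the drum's toothed wheel on its +x face, on the axle: steel, 62 mm radius, 12 mm thick (press x 100 to 112), 20 saw teeth 7 to 8 mm deep. As the drum turns back the wheel's top moves towards the press's -y. The pawl's nose comes down on the very top of the wheel, from the -y side.
- lid_knob (a point): Top of the black knob on the lid, 28 mm across. The lid is a round steel plate 180 mm across and 10 mm thick, fixed to the drum, its centre 120 mm from the axle and the knob 185 mm; level and pointing to the press's +y when shut, it swings up as the drum turns back and then stands nearly upright over the axle. Do not touch.
- backstop (a point): Face of one of the two rubber buffers (16 mm across, on white posts up to z 164 behind the axle, press x -50 and 50) that the lid's arms meet when it is thrown right back.
- pawl_bracket: Aluminium post (16 x 30 mm) that carries the pawl. Origin on the pawl's pivot axis in the wheel's mid-plane, nominally at (106, -120, 147) mm in the press frame, same axes. Shimmed by hand: its height is within 2 mm of that, so the pawl angles at which the nose seats and clears differ and must be felt. Over 18 N from the robot on pawl or bracket is a fault.
- pawl (a joint): Pawl angle (rad): steel rocker, pivot along the press's x, nose 60 mm to +y, thumb pad 60 mm to -y. Grows as the pad goes down and the nose lifts. Seated about 0 (-0.05 to 0.05; at the start it may hang at up to 0.07), clear of the teeth from 0.06 to 0.14 depending on the shims, hard stop at 0.15, 4 to 12 mm down at the pad, some 8 N per mm.
- tail (a point): Top centre of the pawl's thumb pad, flat steel 36 x 34 mm (press x, y), some 0.16 m up, free from above; moves with the pawl. Pressing takes up to 13 N while the loaded tooth grips the nose (friction varies; more if pushed faster than 15 mm/s), 3 N once clear, then rises fast at the stop. A steady 7 to 11 N, reached slowly, holds it clear against the stop; let go, a spring drops it.
- drum (a joint): How far drum and lid have turned back (rad; 0 = lid shut). It rests on the pawl at 0.314 x k (within 0.06). Last tooth before the backstop: k = 4, 1.26; past it it runs to 1.44 and the pawl does not hold. Pawl clear, spring and damper turn it at 0.06 to 0.16 rad/s; pawl let go between 1.0 and 1.2, it runs on and is caught at 1.26. At the start it creeps up to 5 s onto k = 1 or 2.
- spatula: Loose spatula lying before the press on its +x side. Leave alone.
- spice_jar: Small loose jar, 52 mm across, 85 mm high, close to the press's +x side. Leave alone.
- pickle_jar: Loose jar, 64 mm across, 100 mm high. Leave alone.
- mug: Loose yellow mug, 76 mm across, 85 mm high. Leave alone.
- tumbler: Loose steel tumbler, 68 mm across, 95 mm high. Leave alone.
- dough_bowl: Loose steel bowl, 110 mm across, 50 mm high. Leave alone.
- spoon: Loose spoon lying on the counter. Leave alone.

How it is judged:
On the way, in this order (a step that is already met when the one before it is completed fails the run):
1. the fingers lift the pawl and the drum starts to turn back (value of joint pawl above 0.07 rad and contact force between the fingers and pawl_bracket above 0.5 N and velocity of joint drum above 0.03 rad/s), for 0.2 s.
2. the drum turns back past the last tooth but one, the pawl being held up (value of joint drum above 0.97 rad and value of joint pawl above 0.07 rad and contact force between the fingers and pawl_bracket above 0.5 N), for 0.05 s.
At the end, for the whole second after the job is handed in: The pawl is down in the teeth (angle under 0.06 rad) and carries the drum's load (more than 2 N between them); drum and lid stand still on the last tooth before the backstop (joint between 1.19 and 1.33 rad, under 0.02 rad/s) (value of joint drum between 1.19 and 1.33 rad and velocity of joint drum below 0.02 rad/s and value of joint pawl below 0.06 rad and contact force between pawl_bracket and press above 2 N); the robot touches nothing.
It fails at once if more than 18 N on the pawl or its bracket (contact force between any of the fingers, the arm and pawl_bracket above 18 N).
It fails at once if the robot pushes the press's frame, wheel or lid with more than 3 N (contact force between any of the fingers, the arm and press above 3 N).
It fails at once if a bystander is moved more than 30 mm (distance of any of spatula, spice_jar, pickle_jar, mug, tumbler, dough_bowl, spoon from where it was at the start of the episode above 0.03 m).
It also fails if it takes over 58 s, if anything falls off the work surface, if the arm or the gripper's body presses on something with over 40 N, if the wrist force passes 120 N, or if a joint passes its speed limit or range.

## Working session

There is one attempt and no reset: what is moved stays moved. The work goes in short steps, Python scripts to look and compute and a shell command to move; the robot and the scene stay as the last step left them, time stands still between calls to the robot, and variables do not carry over. Pictures are saved under pics/ and viewed, at most 10 in all, crops included, and the job is handed in when it is done.

```bash
mkdir -p pics; cat > h.py <<'E'
import numpy as np,cv2
from rig import r
def cam(n):
    c=r.get_calibration(n);return c
def grab(n,f):
    im,d=r.grab_frame(n);cv2.imwrite('pics/%s.png'%f,im);np.savez('pics/%s.npz'%f,im=im,d=d);return im,d
def cloud(n,d):
    c=cam(n);v,u=np.mgrid[0:480,0:640]
    p=np.stack([(u-c['cx'])/c['fx']*d,-(v-c['cy'])/c['fy']*d,-d],-1)
    R=np.array(c['attitude']);return p@R.T+np.array(c['eye'])
E
python3 - <<'E'
from h import *
for n in('scene','side'):
    c=cam(n);print(n,c);grab(n,n+'0')
s=r.sense();print(s)
E
```

```text
scene {'fx': 473.77318800204324, 'fy': 473.77318800204324, 'cx': 321.9551497732392, 'cy': 250.19201395999363, 'eye': array([ 1.45463444, -0.07097019,  0.7150623 ]), 'attitude': array([[ 0.08503744, -0.55792792,  0.82552109],
       [ 0.99636204,  0.05226983, -0.06730933],
       [-0.00559609,  0.82824169,  0.56034309]])}
side {'fx': 561.1572234065762, 'fy': 561.1572234065762, 'cx': 331.2528723189041, 'cy': 247.22289785599423, 'eye': array([ 0.31992292, -0.96134444,  0.70771154]), 'attitude': array([[ 0.96920828,  0.12381367, -0.21285084],
       [-0.24623016,  0.47869795, -0.84274491],
       [-0.00245208,  0.86920564,  0.49444467]])}
{'clock': 0.1, 'q': array([ 1.41158530e+00,  2.55702827e-01,  1.07152373e-01, -3.70757358e-04,
       -1.42391339e+00, -2.84608345e-01]), 'dq': array([-6.50794754e-05, -1.63508902e-03,  3.63239911e-03,  2.98291084e-04,
       -1.52678061e-03, -6.07184426e-04]), 'tau': array([-2.15901106e-03, -3.87606597e+01,  2.38473916e+01,  5.37782460e+00,
       -3.83784471e-03, -4.22328199e-07]), 'eef_pos': array([0.23594111, 0.49634334, 0.23049347]), 'tcp_rot': array([[ 9.03094852e-01, -4.29440678e-01, -6.26492548e-04],
       [-4.29441119e-01, -9.03093463e-01, -1.58827554e-03],
       [ 1.16288799e-04,  1.70340512e-03, -9.99998542e-01]]), 'contact_force': array([0.38972777, 0.42848888, 0.10101447]), 'ft_torque': array([ 0.02532314, -0.0602606 ,  0.0349717 ]), 'grasp_force': 0.0, 'opening': 1.0002332124905031}
```

View pics/scene0.png

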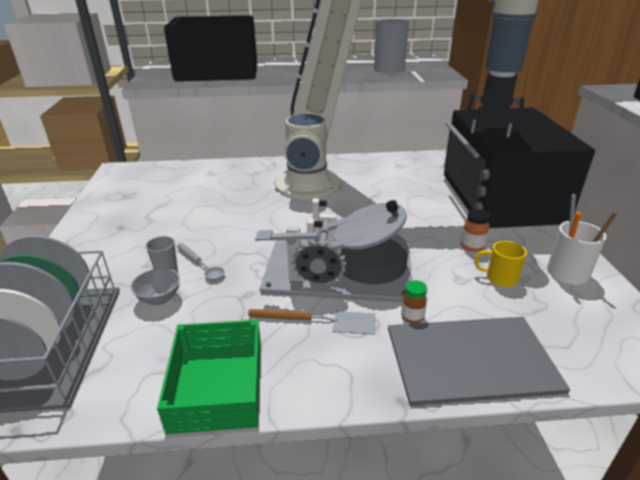

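View pics/side0.png

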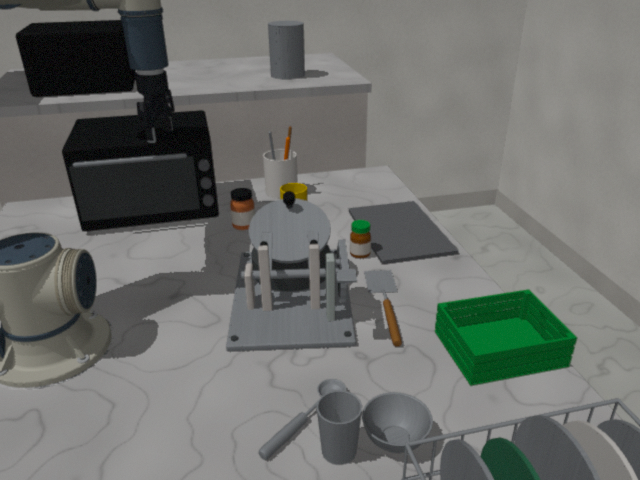

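The lid is partly raised. In the scene view the wheel is at about (319,263), the pad near (265,236), and the press axes lie roughly along the world axes. I'll measure with depth and a crop.

```bash
python3 - <<'E'
from h import *
A=np.load('pics/scene0.npz');B=np.load('pics/side0.npz')
P=cloud('scene',A['d']);Q=cloud('side',B['d'])
for v,u in[(236,260),(236,266),(236,272),(237,285),(237,300),(263,319),(206,392),(286,268),(291,300)]:print('sc',u,v,P[v,u].round(4))
for v,u in[(274,345),(270,350),(280,345),(260,330),(246,264),(246,314),(336,236),(336,348),(258,331),(200,289)]:print('si',u,v,Q[v,u].round(4))
a=cv2.resize(A['im'][185:305,230:420],None,fx=4,fy=4,interpolation=3)[:, :760]
b=cv2.resize(B['im'][180:355,220:410],None,fx=3,fy=3,interpolation=3)
cv2.imwrite('pics/c1.png',a);cv2.imwrite('pics/c2.png',b)
# plateau points
for n,C in(('s',P),('d',Q)):
    z=C[...,2];m=(z>.14)&(z<.175)&(abs(C[...,0]-.5)<.3)&(abs(C[...,1])<.25)
    pts=C[m];print(n,len(pts),pts.min(0),pts.max(0))
    k=(z>.008)&(z<.022)&(abs(C[...,0]-.45)<.3)&(abs(C[...,1]+.02)<.3)
    mm=k.astype(np.uint8);nl,lab,st,ce=cv2.connectedComponentsWithStats(mm)
    for i in np.argsort(-st[1:,4])[:3]+1:
        q=C[lab==i];print(st[i],cv2.minAreaRect(q[:,:2].astype(np.float32)))
E
```

```text
sc 260 236 [ 0.5639 -0.1351  0.1569]
sc 266 236 [ 0.5694 -0.1217  0.1595]
sc 272 236 [ 0.562  -0.1089  0.1541]
sc 285 237 [ 0.5744 -0.0803  0.1576]
sc 300 237 [ 0.579  -0.0476  0.1586]
sc 319 263 [ 0.5945 -0.0077  0.0971]
sc 392 206 [0.5232 0.1654 0.194 ]
sc 268 286 [ 0.5686 -0.127   0.0198]
sc 300 291 [ 0.59   -0.0526  0.0164]
si 345 274 [ 0.5577 -0.1226  0.1554]
si 350 270 [ 0.5687 -0.1171  0.159 ]
si 345 280 [ 0.5523 -0.142   0.1553]
si 330 260 [ 0.5418 -0.0729  0.1589]
si 264 246 [ 0.4265 -0.0015  0.1667]
si 314 246 [ 0.5224 -0.0209  0.1637]
si 236 336 [ 0.3512 -0.0804  0.0198]
si 348 336 [ 0.5625 -0.1321  0.0178]
si 331 258 [ 0.5447 -0.069   0.1606]
si 289 200 [0.5054 0.1515 0.1879]
s 1910 [ 0.41520765 -0.14832626  0.14002415] [0.59161521 0.20109299 0.17496812]
[ 259  240  153   62 3030] ((0.5043760538101196, 0.04577019810676575), (0.3608780801296234, 0.2198384553194046), 78.15962219238281)
[387 311  75  25 837] ((0.7168706655502319, 0.2032255083322525), (0.15311679244041443, 0.06614076346158981), 89.99594116210938)
[248 309  84  12 549] ((0.6680539846420288, -0.08023446798324585), (0.18502674996852875, 0.020881371572613716), 80.05904388427734)
d 2536 [ 0.41315048 -0.14924035  0.14001066] [0.58762783 0.20419024 0.17461461]
[ 226  252  130   99 6538] ((0.4844598174095154, 0.048427432775497437), (0.36274468898773193, 0.2504390478134155), 79.15784454345703)
[382 290  20  56 446] ((0.6666247844696045, -0.07879391312599182), (0.19004227221012115, 0.019084617495536804), 79.58965301513672)
[370 231  24  33 361] ((0.7339768409729004, 0.19897717237472534), (0.03188523277640343, 0.1525653600692749), 0.45229193568229675)
```

View pics/c1.png

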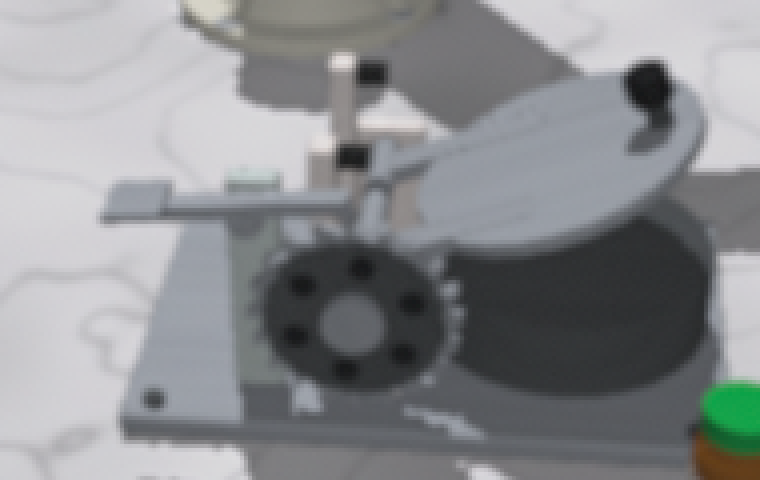

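View pics/c2.png

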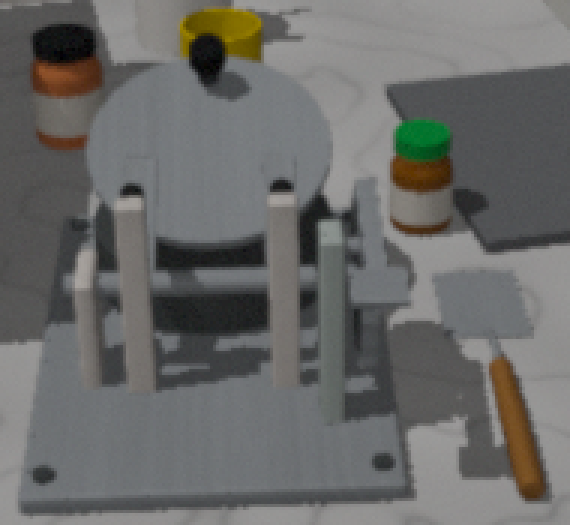

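Both views agree: the pad is at scene (262,236) and side (347,276), and the press is yawed about -11°. Next I'll write the pad and lid-angle helpers.

```bash
cat >> h.py <<'E'
A=np.radians(79.16-90);RP=np.array([[np.cos(A),-np.sin(A),0],[np.sin(A),np.cos(A),0],[0,0,1]])
O=np.array([0.4845,0.0484,0])+RP@[0,.02,0]
def topress(P):return (P-O)@RP
def lid(P):
    p=topress(P).reshape(-1,3);y,z=p[:,1]+.06,p[:,2]-.085;rr=np.hypot(y,z)
    m=(abs(p[:,0])<.085)&(z>.03)&(y>-.03)&(rr>.07)&(rr<.205);p=p[m]
    if len(p)<100:return None,len(p)
    for _ in range(4):
        c=np.median(p,0);n=np.linalg.svd(p-p.mean(0),full_matrices=False)[2][2]
        e=abs((p-p.mean(0))@n);p=p[e<max(.006,np.percentile(e,80))] if _<3 else p
    n=n*np.sign(n[2]) if abs(n[2])>.3 else -n*np.sign(n[1])
    return np.arctan2(-n[1],n[2]),len(p),p.mean(0).round(3)
def look(f):
    t=r.sense()['clock']
    for n in('scene','side'):
        im,d=grab(n,f+n[:2]);print(n,t,lid(cloud(n,d)))
E
python3 - <<'E'
from h import *
for n in('scene','side'):
    C=cloud(n,np.load('pics/%s0.npz'%n)['d']);print(lid(C))
    p=topress(C).reshape(-1,3);m=(p[:,2]>.145)&(p[:,2]<.18)&(p[:,1]<-.155)&(p[:,1]>-.22)&(abs(p[:,0]-.1)<.05);q=p[m]
    print(len(q),np.percentile(q,[1,5,50,95,99],axis=0).round(4))
print(O+RP@[.106,-.18,.16],cam('wrist')['T_tool_cam'])
for n in['scene','side']:
    im,d=r.grab_frame(n);print(lid(cloud(n,d)))
E
```

```text
(np.float64(0.3763670156687438), 1651, array([0.012, 0.063, 0.141]))
186 [[ 0.0883 -0.1958  0.148 ]
 [ 0.0909 -0.1941  0.1518]
 [ 0.1104 -0.1762  0.157 ]
 [ 0.1238 -0.1589  0.1597]
 [ 0.1252 -0.1564  0.1606]]
(np.float64(0.3809248889646699), 2781, array([0.   , 0.065, 0.141]))
276 [[ 0.088  -0.1969  0.1503]
 [ 0.0895 -0.196   0.1518]
 [ 0.1061 -0.1814  0.1567]
 [ 0.1219 -0.163   0.1594]
 [ 0.1231 -0.1568  0.1599]]
[ 0.55851783 -0.1286801   0.16      ] [[ 2.21860944e-04  9.48701470e-01  3.16173167e-01  8.15455813e-02]
 [ 9.99999307e-01 -5.75941450e-04  1.02644925e-03 -9.10051446e-04]
 [ 1.15589114e-03  3.16172720e-01 -9.48700941e-01 -1.42661034e-01]
 [ 0.00000000e+00  0.00000000e+00  0.00000000e+00  1.00000000e+00]]
(np.float64(0.3821784295127387), 1655, array([0.012, 0.062, 0.142]))
(np.float64(0.3848572271998856), 2807, array([0.   , 0.065, 0.142]))
```

```bash
python3 -m jog '[0,0,-7.3,0,0,-4,0, 0,0,-7.3,0,0,-4,0, 0,0,0,0,0,-4,0, 0,0,0,2.5,3.2,0,0, 0,0,0,2.5,3.2,0,0, 0,0,0,2.5,3.2,0,0, 0,0,0,2.5,3.2,0,0, 0,0,0,2.5,3.2,0,0, 0,0,0,2.5,3.2,0,0, 0,0,0,2.5,3.2,0,0]' 30; python3 -m jog '[0,0,0,2.5,3.2,0,0, 0,0,0,2.5,3.2,0,0, 0,0,0,2.5,3.2,0,0, 0,0,0,2.5,3.2,0,0, 0,0,0,2.5,3.2,0,0, 0,0,0,2.5,3.2,0,0, 0,0,0,2.5,3.2,0,0, 0,0,0,2.5,3.2,0,0, 0,0,0,0,0,0,0, 0,0,0,0,0,0,0]'
python3 - <<'E'
from h import *
s=r.sense();print(s['eef_pos'],s['tcp_rot'],topress(s['eef_pos']))
d=s['tcp_rot'].T@(O+RP@[.107,-.183,.20]-s['eef_pos']);print(d*100, s['q'])
E
```

```text
clock: 1.2
eef_pos: [0.3662, 0.2422, 0.3513]
tcp_rot: [[0.982, -0.187, 0.0], [-0.187, -0.982, 0.0], [0.0, -0.0, -1.0]]
contact_force: [-0.2, 0.4, 0.2]
opening: 0.0
grasp_force: 0.0
clock: 2.2
eef_pos: [0.5144, -0.0459, 0.3506]
tcp_rot: [[0.982, -0.19, -0.001], [-0.19, -0.982, 0.0], [-0.001, 0.0, -1.0]]
contact_force: [-0.4, -0.0, 0.5]
opening: -0.002
grasp_force: 0.0
[ 0.51437753 -0.04585836  0.35058291] [[ 9.81799018e-01 -1.89917987e-01 -1.35896619e-03]
 [-1.89918134e-01 -9.81799930e-01  2.13813444e-05]
 [-1.33829361e-03  2.37100140e-04 -9.99999076e-01]] [ 0.04707129 -0.10695745  0.35058291]
[ 6.02734331  7.58937468 15.05203805] [ 2.14480586e-01  1.85410444e-01  3.17417550e-01 -3.12910918e-04
 -1.70412670e+00  1.16519557e+00]
```

```bash
python3 -m jog '[0,0,0,2,2.5,0,0, 0,0,0,2,2.5,0,0, 0,0,0,2,2.6,0,0, 0,0,0,0,0,4,0, 0,0,0,0,0,4,0, 0,0,0,0,0,4,0, 0,0,0,0,0,3,0, 0,0,0,0,0,0,0, 0,0,0,0,0,0,0, 0,0,0,0,0,0,0]'
python3 - <<'E'
from h import *
s=r.sense();print(s['eef_pos'],topress(s['eef_pos']),s['contact_force'])
look('a');im=cv2.imread('pics/aside.png') if 0 else cv2.imread('pics/asi.png')
b=cv2.resize(im[120:300,240:430],None,fx=3,fy=3,interpolation=3)
a=cv2.resize(cv2.imread('pics/asc.png')[130:300,190:330],None,fx=3,fy=3,interpolation=3)
h=540;c=np.zeros((h,b.shape[1]*0+800,3),np.uint8);b=b[:, :400] if 0 else cv2.resize(b,(400,379));c[:379,:400]=b;a=cv2.resize(a,(400,486));c[:486,400:]=a
cv2.imwrite('pics/c3.png',c)
E
```

```text
clock: 3.2
eef_pos: [0.5602, -0.1308, 0.2041]
tcp_rot: [[0.982, -0.187, 0.004], [-0.187, -0.982, -0.001], [0.005, -0.0, -1.0]]
contact_force: [-0.3, 0.4, 1.6]
opening: -0.0
grasp_force: 0.0
[ 0.56024578 -0.13082365  0.20405352] [ 0.10810024 -0.18178033  0.20405352] [-0.25359213  0.44712704  1.61534061]
scene 3.2 (np.float64(0.6032038808251807), 1486, array([0.014, 0.047, 0.167]))
side 3.2 (np.float64(0.6031114990390639), 3342, array([0.001, 0.05 , 0.168]))
```

View pics/c3.png

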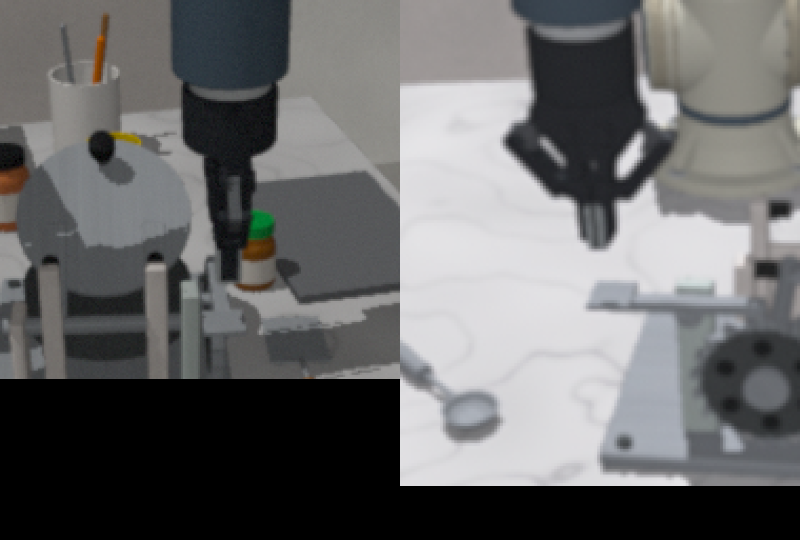

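The fingertips are over the pad: tip at about scene (259,216), pad at (264,232). The drum is creeping onto k=2. I'll compare the tip's projection with the kinematics and lower.

```bash
python3 -m jog '[0,0,0,0,0,1,0, 0,0,0,0,0,1,0, 0,0,0,0,0,0.5,0, 0,0,0,0,0,0.5,0, 0,0,0,0,0,0,0, 0,0,0,0,0,0,0, 0,0,0,0,0,0,0, 0,0,0,0,0,0,0, 0,0,0,0,0,0,0, 0,0,0,0,0,0,0]'; python3 - <<'E'
from h import *
c=cam('scene')
for p in([.5602,-.1308,.2041],O+RP@[.106,-.18,.158]):
    q=np.array(c['attitude']).T@(np.array(p)-c['eye']);print(c['cx']+c['fx']*q[0]/-q[2],c['cy']-c['fy']*q[1]/-q[2])
s=r.sense();print(s['eef_pos'],topress(s['eef_pos']),s['contact_force'])
look('b')
E
```

```text
clock: 4.3
eef_pos: [0.559, -0.1311, 0.1714]
tcp_rot: [[0.982, -0.188, 0.0], [-0.188, -0.982, 0.0], [0.0, -0.0, -1.0]]
contact_force: [-0.1, -0.4, -0.5]
opening: -0.005
grasp_force: 0.0
260.3056098837614 216.44484902066773
262.92203510383325 234.11223950658746
[ 0.55898075 -0.13107863  0.17141393] [ 0.10690574 -0.18226868  0.17141393] [-0.13616034 -0.35959837 -0.48736136]
scene 4.3 (np.float64(0.6282431311010143), 1447, array([0.015, 0.045, 0.17 ]))
side 4.3 (np.float64(0.6240995696659855), 3380, array([-0.   ,  0.048,  0.17 ]))
```

```bash
python3 -m jog '[0,0,0,0,0,0.1,0, 0,0,0,0,0,0.1,0, 0,0,0,0,0,0.1,0, 0,0,0,0,0,0.1,0, 0,0,0,0,0,0.1,0, 0,0,0,0,0,0.1,0, 0,0,0,0,0,0.1,0, 0,0,0,0,0,0.1,0, 0,0,0,0,0,0.1,0, 0,0,0,0,0,0.1,0]';python3 -m jog '[0,0,0,0,0,0.08,0, 0,0,0,0,0,0.08,0, 0,0,0,0,0,0.08,0]'; python3 - <<'E'
from h import *
look('c')
E
```

```text
clock: 5.4
eef_pos: [0.559, -0.1311, 0.1615]
tcp_rot: [[0.982, -0.188, 0.0], [-0.188, -0.982, -0.0], [0.0, 0.0, -1.0]]
contact_force: [-2.2, 0.8, 4.9]
opening: 0.002
grasp_force: 2.6
clock: 5.7
eef_pos: [0.5591, -0.1314, 0.1604]
tcp_rot: [[0.982, -0.187, 0.001], [-0.187, -0.982, -0.001], [0.001, 0.001, -1.0]]
contact_force: [-3.4, 1.3, 8.9]
opening: 0.002
grasp_force: 4.2
scene 5.7 (np.float64(0.6301373565784805), 1437, array([0.014, 0.045, 0.17 ]))
side 5.7 (np.float64(0.6266783497395131), 3390, array([-0.   ,  0.048,  0.17 ]))
```

```bash
python3 -m jog '[0,0,0,0,0,0.05,0, 0,0,0,0,0,0.05,0, 0,0,0,0,0,0,0]';python3 -m jog '[0,0,0,0,0,0.05,0, 0,0,0,0,0,0,0]'
```

```text
clock: 6.1
eef_pos: [0.559, -0.1316, 0.1596]
tcp_rot: [[0.982, -0.187, 0.001], [-0.187, -0.982, -0.001], [0.002, 0.001, -1.0]]
contact_force: [-3.4, -0.0, 8.1]
opening: 0.002
grasp_force: 4.1
clock: 6.3
eef_pos: [0.559, -0.1316, 0.1591]
tcp_rot: [[0.982, -0.188, 0.001], [-0.188, -0.982, -0.001], [0.002, 0.001, -1.0]]
contact_force: [-2.2, -0.0, 8.9]
opening: 0.001
grasp_force: 4.2
```

```bash
for i in 1; do python3 -m jog '[0,0,0,0,0,0.06,0, 0,0,0,0,0,0.06,0]'; python3 -m jog '[0,0,0,0,0,0.06,0, 0,0,0,0,0,0.06,0]'; done; python3 - <<'E'
from h import *
look('d')
E
```

```text
clock: 6.5
eef_pos: [0.559, -0.1318, 0.1582]
tcp_rot: [[0.982, -0.188, 0.002], [-0.187, -0.982, -0.002], [0.002, 0.001, -1.0]]
contact_force: [-4.1, 0.2, 9.3]
opening: 0.003
grasp_force: 4.7
clock: 6.7
eef_pos: [0.559, -0.132, 0.1571]
tcp_rot: [[0.982, -0.187, 0.002], [-0.187, -0.982, -0.002], [0.002, 0.002, -1.0]]
contact_force: [-4.1, 1.0, 10.8]
opening: -0.004
grasp_force: 4.9
scene 6.7 (np.float64(0.6263916956985521), 1453, array([0.014, 0.045, 0.169]))
side 6.7 (np.float64(0.6222806609370863), 3382, array([0.   , 0.048, 0.17 ]))
```

```bash
python3 -m jog '[0,0,0,0,0,0.05,0, 0,0,0,0,0,0.05,0]'; python3 -m jog '[0,0,0,0,0,0.05,0, 0,0,0,0,0,0.05,0]';  python3 - <<'E'
from h import *
look('e')
E
```

```text
clock: 7.0
eef_pos: [0.5589, -0.1322, 0.156]
tcp_rot: [[0.982, -0.188, 0.001], [-0.188, -0.982, -0.002], [0.002, 0.002, -1.0]]
contact_force: [-3.8, -0.8, 7.7]
opening: -0.002
grasp_force: 4.3
clock: 7.2
eef_pos: [0.5591, -0.1319, 0.1536]
tcp_rot: [[0.982, -0.188, 0.001], [-0.188, -0.982, -0.001], [0.001, 0.001, -1.0]]
contact_force: [-0.5, -2.5, 2.5]
opening: -0.003
grasp_force: 1.5
scene 7.2 (np.float64(0.6388910362707325), 1436, array([0.014, 0.044, 0.171]))
side 7.2 (np.float64(0.6389902745078214), 3419, array([-0.   ,  0.047,  0.171]))
```

```bash
python3 -m jog '[0,0,0,0,0,0.04,0, 0,0,0,0,0,0.04,0]'; python3 -m jog '[0,0,0,0,0,0.04,0, 0,0,0,0,0,0,0]';  python3 - <<'E'
from h import *
look('f')
E
```

```text
clock: 7.5
eef_pos: [0.5592, -0.1317, 0.153]
tcp_rot: [[0.982, -0.188, 0.001], [-0.188, -0.982, -0.001], [0.001, 0.001, -1.0]]
contact_force: [-2.4, -2.9, 7.1]
opening: -0.002
grasp_force: 4.0
clock: 7.7
eef_pos: [0.5592, -0.1317, 0.153]
tcp_rot: [[0.982, -0.188, 0.001], [-0.188, -0.982, -0.001], [0.001, 0.001, -1.0]]
contact_force: [-1.8, -2.9, 8.2]
opening: -0.002
grasp_force: 4.2
scene 7.7 (np.float64(0.6792966605334145), 1396, array([0.015, 0.041, 0.175]))
side 7.7 (np.float64(0.676994167486247), 3494, array([-0.001,  0.043,  0.176]))
```

Holding against the stop at 8 N, with the drum turning at about 0.08 rad/s. I'll wait.

```bash
python3 -m jog '[0,0,0,0,0,0,0, 0,0,0,0,0,0,0, 0,0,0,0,0,0,0, 0,0,0,0,0,0,0, 0,0,0,0,0,0,0, 0,0,0,0,0,0,0, 0,0,0,0,0,0,0, 0,0,0,0,0,0,0, 0,0,0,0,0,0,0, 0,0,0,0,0,0,0]';  python3 - <<'E'
from h import *
look('g')
E
```

```text
clock: 8.8
eef_pos: [0.5592, -0.1317, 0.153]
tcp_rot: [[0.982, -0.188, 0.001], [-0.188, -0.982, -0.001], [0.001, 0.001, -1.0]]
contact_force: [-2.4, -3.9, 8.2]
opening: 0.002
grasp_force: 4.2
scene 8.8 (np.float64(0.7658849285934939), 1275, array([0.016, 0.033, 0.184]))
side 8.8 (np.float64(0.7656233091172037), 3656, array([-0.   ,  0.035,  0.185]))
```

```bash
for i in 1; do python3 -m jog '[0,0,0,0,0,0,0, 0,0,0,0,0,0,0, 0,0,0,0,0,0,0, 0,0,0,0,0,0,0, 0,0,0,0,0,0,0, 0,0,0,0,0,0,0, 0,0,0,0,0,0,0, 0,0,0,0,0,0,0, 0,0,0,0,0,0,0, 0,0,0,0,0,0,0]' | grep -e force -e clock; python3 -m jog '[0,0,0,0,0,0,0, 0,0,0,0,0,0,0, 0,0,0,0,0,0,0, 0,0,0,0,0,0,0, 0,0,0,0,0,0,0, 0,0,0,0,0,0,0, 0,0,0,0,0,0,0, 0,0,0,0,0,0,0, 0,0,0,0,0,0,0, 0,0,0,0,0,0,0]' | grep -e force -e clock;done;  python3 - <<'E'
from h import *
look('h')
E
```

```text
clock: 9.9
contact_force: [-2.0, -3.1, 7.7]
grasp_force: 4.2
clock: 10.9
contact_force: [-1.8, -2.3, 7.9]
grasp_force: 4.2
scene 10.9 (np.float64(0.9397878498235303), 900, array([0.023, 0.02 , 0.206]))
side 10.9 (np.float64(0.9479304484730281), 3936, array([-0.001,  0.016,  0.2  ]))
```

```bash
python3 -m jog '[0,0,0,0,0,0,0, 0,0,0,0,0,0,0, 0,0,0,0,0,0,0, 0,0,0,0,0,0,0, 0,0,0,0,0,0,0, 0,0,0,0,0,0,0, 0,0,0,0,0,0,0, 0,0,0,0,0,0,0, 0,0,0,0,0,0,0, 0,0,0,0,0,0,0]' | grep -e force -e clock; python3 -m jog '[0,0,0,0,0,0,0, 0,0,0,0,0,0,0, 0,0,0,0,0,0,0]' | grep -e force -e clock;  python3 - <<'E'
from h import *
look('i')
E
```

```text
clock: 12.0
contact_force: [-2.0, -2.9, 9.0]
grasp_force: 4.2
clock: 12.3
contact_force: [-2.4, -2.8, 8.1]
grasp_force: 4.2
scene 12.3 (np.float64(1.0696204177765158), 733, array([0.026, 0.004, 0.215]))
side 12.3 (np.float64(1.0756831824593118), 4072, array([-0.001,  0.001,  0.209]))
```

Drum is at 1.08 rad, so I release straight up.

```bash
python3 -m jog '[0,0,0,0,0,-0.5,0, 0,0,0,0,0,-1,0, 0,0,0,0,0,-1.5,0, 0,0,0,0,0,-2,0, 0,0,0,0,0,0,0, 0,0,0,0,0,0,0, 0,0,0,0,0,0,0, 0,0,0,0,0,0,0, 0,0,0,0,0,0,0, 0,0,0,0,0,0,0]' | grep -e force -e clock -e pos; python3 -m jog '[0,0,0,0,0,0,0, 0,0,0,0,0,0,0, 0,0,0,0,0,0,0, 0,0,0,0,0,0,0, 0,0,0,0,0,0,0, 0,0,0,0,0,0,0, 0,0,0,0,0,0,0, 0,0,0,0,0,0,0, 0,0,0,0,0,0,0, 0,0,0,0,0,0,0]' | grep -e force -e clock;  python3 - <<'E'
from h import *
look('j')
E
python3 -m jog '[0,0,0,0,0,0,0, 0,0,0,0,0,0,0, 0,0,0,0,0,0,0, 0,0,0,0,0,0,0, 0,0,0,0,0,0,0, 0,0,0,0,0,0,0, 0,0,0,0,0,0,0, 0,0,0,0,0,0,0, 0,0,0,0,0,0,0, 0,0,0,0,0,0,0]' | grep -e force -e clock; python3 -m jog '[0,0,0,0,0,0,0, 0,0,0,0,0,0,0, 0,0,0,0,0,0,0, 0,0,0,0,0,0,0, 0,0,0,0,0,0,0, 0,0,0,0,0,0,0, 0,0,0,0,0,0,0, 0,0,0,0,0,0,0, 0,0,0,0,0,0,0, 0,0,0,0,0,0,0]' | grep -e force -e clock;  python3 - <<'E'
from h import *
look('k')
E
python3 -m jog '[0,0,0,0,0,0,0, 0,0,0,0,0,0,0, 0,0,0,0,0,0,0, 0,0,0,0,0,0,0, 0,0,0,0,0,0,0, 0,0,0,0,0,0,0, 0,0,0,0,0,0,0, 0,0,0,0,0,0,0, 0,0,0,0,0,0,0, 0,0,0,0,0,0,0]' | grep -e force -e clock;python3 - <<'E'
from h import *
look('l')
E
```

```text
clock: 13.4
eef_pos: [0.5588, -0.1311, 0.2014]
contact_force: [-0.3, -0.1, -0.7]
grasp_force: 0.0
clock: 14.4
contact_force: [0.7, 1.0, -0.4]
grasp_force: 0.0
scene 14.4 (np.float64(1.1605256909705925), 436, array([ 0.04 , -0.022,  0.228]))
side 14.4 (np.float64(1.2570331747489505), 4336, array([ 0.   , -0.022,  0.216]))
clock: 15.5
contact_force: [-0.3, 0.3, -0.1]
grasp_force: 0.0
clock: 16.5
contact_force: [-0.1, -0.4, -0.8]
grasp_force: 0.0
scene 16.5 (np.float64(1.1539012775681454), 435, array([ 0.038, -0.023,  0.228]))
side 16.5 (np.float64(1.255128197731715), 4312, array([ 0.   , -0.022,  0.216]))
clock: 17.6
contact_force: [-0.3, -0.2, -0.5]
grasp_force: 0.0
scene 17.6 (np.float64(1.15295007857357), 429, array([ 0.038, -0.022,  0.228]))
side 17.6 (np.float64(1.2561872726070054), 4371, array([ 0.   , -0.022,  0.216]))
```

The drum is at rest at 1.256 rad on the last tooth and the arm is clear, so I'm handing in.

```bash
python3 -c "
from rig import r
print(r.finish_job())"
```

```text
the job is handed in; nothing more can be done
None
```

I handed the job in with the lid locked on the last tooth before the backstop: the drum read a steady 1.256 rad for the last 3 s. The highest force I read on the pad was about 12 N, and the arm is clear of the press; the hand-in returned no verdict.

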